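Close up the tool chest

TASK

Close up the red tool chest on the bench, using only pushes of the fingertips: first push both open drawers fully home, and only then swing the lid over and press it fully shut. Don't slam the drawers or the lid, don't pull the drawers or the lid further open, and leave the things around the chest where they are.

Things in the scene. Friction and masses are not known exactly. Their poses are not given: they have to be found in the camera images.
- chest: Red steel tool chest, fixed to the bench; 180 mm deep (its x), 270 mm wide (its y), 95 mm high without the lid. Origin: centre of its underside, on the bench. Its -x side is the front, where two drawers slide out side by side; it faces roughly to the robot's right (world -y; yaw 75 to 108 degrees). The top is an open tray 29 mm deep; the sockets in it stay below the rim.
- drawer_near (a joint): Drawer on the chest's +y side (the one nearer the robot). Metres open: 0 fully home, grows as it slides out to the chest's -x; starts 0.035 to 0.085. Stiff runners (1.5 N friction), it stays where it is left.
- drawer_near_pull (a point): Middle of the front edge of the aluminium pull of drawer_near: a ledge 118 mm wide, from 41 to 55 mm above the bench (point at 48), standing 16 mm out of the drawer's red front (124 mm wide, 6 to 59 mm above the bench). With the drawer home the point is 106 mm to the chest's -x and 64.5 mm to its +y.
- drawer_far (a joint): The same drawer on the chest's -y side (farther from the robot). Metres open, 0 fully home, starts 0.035 to 0.085.
- drawer_far_pull (a point): Middle of the front edge of the pull of drawer_far, the same shape and heights; home it is 106 mm to the chest's -x and 64.5 mm to its -y.
- lid (a joint): Lid of the chest, hinged along the upper back edge. Radians open: 0 shut (lying flat on the rim), pi/2 upright; starts 1.15 to 1.5, leaning a little over the chest. The stiff hinge (0.55 N m friction) holds it at any angle: push on its outer (back) side towards the chest's front, then down on it until it is shut.
- lid_hinge (a point): Middle of the lid's hinge line, at the chest's +x edge (90 mm to its +x from the origin), 95.5 mm above the bench; moves only in turning. The hinge axis is the chest's y.
- lid_edge (a point): Middle of the lid's free edge, on its outer (upper when shut) face, 182 mm from the hinge. The lid is a red plate 182 x 274 mm, 12 mm thick (its outer face 12 mm from the plane through the hinge line), with a thin black rubber sheet glued on that face; shut, its top is 107.5 mm above the bench.
- spray_can: Spray can, 60 mm across, 170 mm high, standing beside the chest, past its -y side; origin under its middle. Leave it.
- battery_pack: Black and red battery pack, 75 x 115 x 73 mm high, standing behind the lid (past the chest's +x side); origin under its middle. Leave it.
- screwdriver: Screwdriver lying on the bench in front of the drawers; origin on its underside. Leave it.
- deep_socket: Deep steel socket, 26 mm across, 75 mm high, standing on the bench on the chest's -y side, towards the front; origin under its middle. Leave it.

How it is judged:
By the outcome, as a careful person would: the job done as asked, in the order asked, and still so for the second after the job is handed in, with the robot touching nothing.
It also fails if it takes over 72 s, if anything falls off the work surface, if the arm or the gripper's body presses on something with over 40 N, if the wrist force passes 120 N, or if a joint passes its speed limit or range.

ROBOT

A 7-joint arm with a two-finger parallel gripper is mounted at the origin on the work surface. World frame = base frame: x ahead of the robot, y to its left, z up, the work surface at z = 0. Lengths are in mm, angles in rad, forces in N, time in s.
With the tool pointing down it reaches from about 400 to 850 mm from the base axis. Payload 10.4 kg.
Tool frame: the origin (TCP) lies at the very end of the fingers, on their centre line; the grasp point (between the pads) lies 19 mm behind it; y points along the fingers, x is the direction in which the jaws open and shut, and the axes are right-handed (so a half turn about y gives the same grasp; the last joint's range is limited). The gripper opens to 87 mm and grips with 3 to 60 N. Pads are 19 mm wide; open, the fingers measure 117 mm over their backs; the gripper's body (75 mm by 190 mm) begins 51 mm behind the grasp point.
Start: joints at [1.237, 0.332, -0.065, 1.46, 0.022, 1.35, -0.088], TCP at [191.16, -595.071, 222.576] pointing down, gripper open.
Joint ranges: [-2.6, 2.6], [-0.5, 2.12], [-1.47, 1.34], [0.16, 2.42], [-1.27, 4.41], [0.06, 2.06], [-2.6, 2.6]. Speed limits (rad/s): [2.22, 2.22, 2.79, 2.79, 3.14, 3.14, 3.14].

INTERFACE

Orientations are given as a rotation vector (axis times angle).
In Python, from cell import manip gives the robot as it stands. The module is installed in compiled form; this text tells all that it offers.
- The arm moves only by the tool carry_out, never from a script. Its argument "targets" is text: rows parted by semicolons, each of 5 numbers parted by spaces: the shift along the world's x, y, z in m, then the turn about the world's z in degrees, then the finger opening in m, from 0 to 0.087. A call has 1 to 20 rows; each row is the pose to reach, as a shift and turn from the pose commanded when the call began; what a row does not reach only later rows make up. A row lasts 1/10 s, in which the tool goes at most 50 mm and 8.59 degrees, less where a joint would pass 70% of its speed; a pose out of reach is approached as far as the arm can. A call with a gripper value outside its range is refused whole. The fingers move at their own pace and stop on an object; "newtons" is the grip in N (left out, the last holds). Time passes only in rows, so rows that repeat a pose let the fingers close. It gives the time, the measured TCP pose, the force and the opening at its end, in the units of the state.
- manip.observe(): the state, without advancing time (a new reading comes with each control period).
- manip.grab_frame(name): name is "scene" or "top" or "wrist"; returns a dict with "frame" (400x640x3 uint8, red, green, blue), "depth" (400x640 float32, mm along the optical axis (not along the pixel's ray), 0 where there is no reading), "fx", "fy", "cx", "cy" (pixels), "k1" (the pictures are not rectified: a ray, as slopes to the right and down, at radius r is drawn at 1 + k1 r^2 times it, then the intrinsics apply), "cam_to_world" (4x4, takes a point from camera to world coordinates). Camera axes: x right, y down, z forward; pixel columns grow to the right and rows downward; lengths in mm; the calibration is good to about 2 mm. A picture is of the moment at which its call begins.
- manip.close_job(): hands the job in, once; it reports no verdict.
The state is a dict: "time_s": time; "joint_positions": joint angles; "qd": joint speeds; "joint_efforts": joint torques, N m; "eef_pos": TCP position; "eef_rot": TCP orientation; "wrist_force": force on the tool from outside, world axes, zero at the start; "ft_torque": the same for the moment, N m; "width": finger opening in mm.
Only numpy, scipy, OpenCV 4.12 (cv2) and the standard library are available. Lean on these libraries where they do the work, as an engineer would, in place of code of your own. Each camera call takes 0.05 s, during which the arm holds its last target. There are 200 camera calls.

## Working session

There is one attempt and no reset: what is moved stays moved. The work goes in short steps, Python scripts to look and compute and a tool call to move; the robot and the scene stay as the last step left them, time stands still between calls to the robot, and variables do not carry over. Pictures are saved under pics/ and viewed, about 8 in all and at most 12, crops included, and the job is handed in when it is done.

Besides the shell and the picture viewer there is one more tool, called after ">>>" as name(argument=value, ...), one argument or row to a line, values as JSON. carry_out: Moves the arm, as the interface text tells. Its arguments: {"type":"object","properties":{"targets":{"type":"string"},"newtons":{"type":"number"}},"required":["targets"]}

```bash
mkdir -p pics; cat > h.py <<'E'
import numpy as np, cv2
from cell import manip
def grab(name,fn=None):
    f=manip.grab_frame(name)
    if fn: cv2.imwrite('pics/'+fn,f['frame'][:,:,::-1]); np.savez('pics/'+fn+'.npz',**f)
    return f
def px(f,u,v,d=None):
    K=np.array([[float(f['fx']),0,float(f['cx'])],[0,float(f['fy']),float(f['cy'])],[0,0,1]])
    p=cv2.undistortPoints(np.array([[[u,v]]],float),K,np.array([float(f['k1']),0,0,0]))[0,0]
    if d is None: d=float(f['depth'][int(round(v)),int(round(u))])
    return (f['cam_to_world']@np.array([p[0]*d,p[1]*d,d,1]))[:3]
def cloud(f):
    K=np.array([[float(f['fx']),0,float(f['cx'])],[0,float(f['fy']),float(f['cy'])],[0,0,1]])
    v,u=np.mgrid[:400,:640]; uv=np.stack([u,v],-1).reshape(-1,1,2).astype(float)
    p=cv2.undistortPoints(uv,K,np.array([float(f['k1']),0,0,0]))[:,0]
    d=f['depth'].reshape(-1)
    P=np.c_[p[:,0]*d,p[:,1]*d,d,np.ones(len(d))]@f['cam_to_world'].T
    P=P[:,:3]; P[d==0]=np.nan
    return P.reshape(400,640,3)
E
python3 - <<'E'
from h import *
s=manip.observe();print({k:np.round(v,3) for k,v in s.items()})
for n in('scene','top'):
    f=grab(n,n+'0.png');print(n,np.round(f['cam_to_world'],2).tolist())
a=cv2.imread('pics/scene0.png');cv2.imwrite('pics/both.png',np.vstack([a,cv2.imread('pics/top0.png')])[:, :])
E
```

```text
{'time_s': np.float64(0.0), 'joint_positions': array([ 1.237,  0.333, -0.065,  1.461,  0.022,  1.35 , -0.088]), 'qd': array([ 0.   , -0.002, -0.001,  0.001, -0.001,  0.001,  0.002]), 'joint_efforts': array([-0.0000e+00, -6.2326e+01,  2.5000e-02, -3.8991e+01, -6.1000e-02,
        3.9000e-02,  0.0000e+00]), 'eef_pos': array([ 190.975, -594.693,  221.731]), 'eef_rot': array([-1.34 ,  0.978, -0.976]), 'wrist_force': array([ 0.07 , -0.667,  0.336]), 'ft_torque': array([ 0.038,  0.035, -0.023]), 'width': np.float64(86.974)}
scene [[0.38, 0.67, -0.63, 1150.32], [0.92, -0.28, 0.25, -233.47], [-0.01, -0.68, -0.73, 683.82], [0.0, 0.0, 0.0, 1.0]]
top [[0.02, -1.0, 0.06, 561.75], [-1.0, -0.02, -0.02, -28.94], [0.03, -0.06, -1.0, 953.48], [0.0, 0.0, 0.0, 1.0]]
```

View pics/scene0.png

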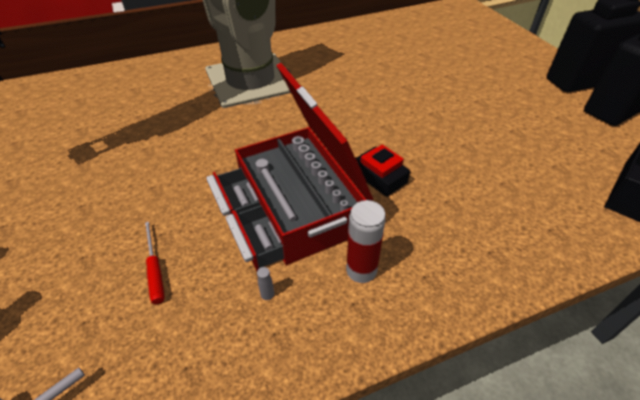

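View pics/top0.png

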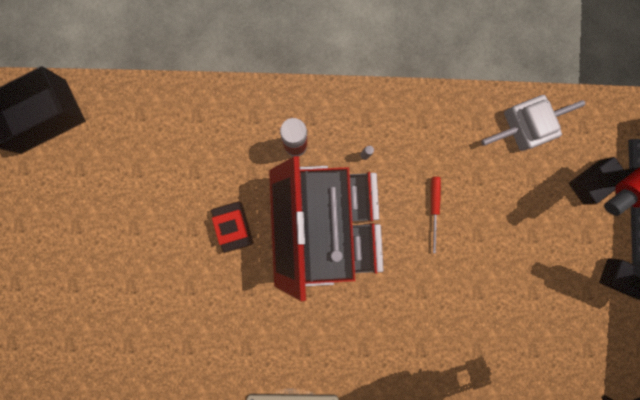

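```bash
python3 - <<'E'
from h import *
from scipy.spatial.transform import Rotation as R
print(R.from_rotvec(manip.observe()['eef_rot']).as_matrix().round(3))
E
```

```text
[[ 0.306 -0.     0.952]
 [-0.952  0.001  0.306]
 [-0.001 -1.    -0.   ]]
```

The scene view shows the open chest in the middle, the can at about (365,240), the socket at (265,283) and the battery pack at (383,168). In the top view the drawers face image right (-y), with pulls at about (375,195) and (378,247). I'll enlarge it next.

```bash
python3 - <<'E'
from h import *
f=grab('top'); I=f['frame'][:,:,::-1]
c=I[100:310,200:460]; cv2.imwrite('pics/crop.png',cv2.resize(c,None,fx=3,fy=2.85 if 0 else 2.8,interpolation=cv2.INTER_CUBIC))
P=cloud(f)
# pull: bright pixels with z 50..62
g=f['frame'].astype(int); 
for r in range(170,276,6):
    row=P[r,340:400]; 
    print(r,' '.join('%d:%d,%d,%d'%(340+i,*row[i]) for i in range(26,50,3) if not np.isnan(row[i,0])))
np.savez('pics/top.npz',**f)
def stat(m,n):
    q=P[m]; print(n,len(q),np.nanmean(q,0).round(1),np.nanmin(q,0).round(1),np.nanmax(q,0).round(1))
X,Y,Z=P[...,0],P[...,1],P[...,2]
v,u=np.mgrid[:400,:640]
stat((u>275)&(u<312)&(v>110)&(v<160)&(Z>150),'can')
stat((u>355)&(u<378)&(v>140)&(v<160)&(Z>60),'socket')
stat((u>205)&(u<255)&(v>195)&(v<255)&(Z>55),'batt')
stat((u>425)&(u<445)&(v>170)&(v<260)&(Z>8),'driver')
m=(u>362)&(u<388)&(v>165)&(v<280)&(Z>48)&(Z<66)&(g.min(-1)>120); stat(m&(v<220),'pullfar'); stat(m&(v>224),'pullnear')
m=(u>268)&(u<310)&(v>160)&(v<300)&(Z>120);stat(m,'lid')
E
```

```text
170 366:693,-180,0 369:693,-188,0 372:693,-196,0 375:693,-204,0 378:693,-212,0 381:693,-220,0 384:694,-228,0 387:694,-236,0
176 366:672,-175,33 369:669,-178,62 372:670,-186,57 375:670,-194,54 378:677,-212,0 381:677,-220,0 384:677,-228,2 387:678,-236,0
182 366:657,-176,28 369:654,-178,58 372:655,-187,52 375:655,-194,54 378:662,-213,-3 381:662,-221,-2 384:662,-228,-1 387:662,-236,1
188 366:642,-177,23 369:640,-179,58 372:640,-187,53 375:640,-194,53 378:645,-212,0 381:645,-220,1 384:645,-228,0 387:646,-236,1
194 366:627,-178,17 369:625,-180,52 372:625,-187,52 375:625,-195,53 378:629,-212,0 381:630,-221,-1 384:630,-229,-1 387:630,-236,3
200 366:612,-178,15 369:610,-180,49 372:610,-186,60 375:610,-195,54 378:610,-202,53 381:614,-221,0 384:614,-229,0 387:614,-237,-3
206 366:596,-180,9 369:595,-181,45 372:595,-187,57 375:595,-194,58 378:595,-203,52 381:598,-221,-1 384:598,-229,0 387:598,-236,3
212 366:581,-179,12 369:580,-181,48 372:580,-187,59 375:580,-195,52 378:580,-202,55 381:582,-221,-1 384:582,-229,1 387:582,-237,0
218 366:565,-179,13 369:565,-182,45 372:565,-187,60 375:565,-195,54 37
[... 1053 characters left out ...]
81:447,-211,54 384:441,-230,3 387:441,-239,-1
272 366:432,-175,50 369:432,-183,49 372:425,-199,0 375:433,-196,59 378:425,-215,0 381:426,-222,4 384:425,-230,2 387:425,-239,0
can 613 [746.7   6.3 173.4] [673.5 -20.8 150.3] [780.7  35.1 270.6]
socket 68 [ 732.4 -175.9   73.7] [ 723.1 -185.6   64.2] [ 743.1 -166.1   78. ]
batt 847 [537.  161.2  66.9] [495.3 119.4  55.8] [578.6 204.4  77.7]
driver 496 [ 606.6 -357.9   20.1] [ 478.  -373.5    9.4] [ 678.8 -346.9   28.8]
pullfar 291 [ 620.8 -194.    54.9] [ 563.4 -206.1   50.6] [ 678.6 -183.6   61.9]
pullnear 275 [ 493.8 -205.    54.9] [ 435.4 -215.4   49.8] [ 548.8 -194.9   62.5]
lid 3892 [539.7  10.2 216.7] [403.4 -29.2 120. ] [677.9  58.4 276.3]
```

View pics/crop.png

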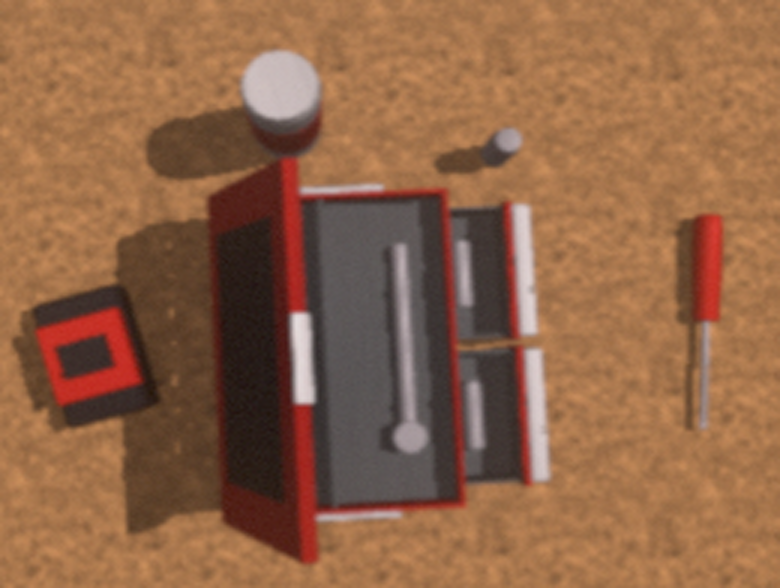

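```bash
python3 - <<'E'
from h import *
f=dict(np.load('pics/top.npz'))
def pz(cu,cv,z):
    u,v=200+(cu+.5)/3-.5,100+(cv+.5)/2.8-.5
    a=px(f,u,v,100.);b=px(f,u,v,1000.); t=(z-a[2])/(b[2]-a[2]); return (a+t*(b-a))
A=pz(448,190,95);B=pz(466,507,95)
d=B-A; print('rim',A,B,np.linalg.norm(d), 'yaw',np.degrees(np.arctan2(d[1],d[0]))-90)
yv=d[:2]/np.linalg.norm(d[:2]); xv=np.array([yv[1],-yv[0]]); print(xv,yv)
O=(A+B)[:2]/2+90*xv; print('origin',O)
P=cloud(f);X,Y=P[...,0]-O[0],P[...,1]-O[1]
cx=X*xv[0]+Y*xv[1]; cy=X*yv[0]+Y*yv[1]; Z=P[...,2]
for nm,s in(('near',1),('far',-1)):
    a,b=(pz(552,480,55),pz(543,349,55)) if s>0 else (pz(537,333,55),pz(530,205,55))
    for q in(a,b): e=q[:2]-O; print(nm,q.round(1),'chest',(e@xv).round(1),(e@yv).round(1),'open',-(e@xv).round(1)-106)
# lid: points with Z>110
m=(Z>125)&(abs(cy)<125)&(cx>-20)&(cx<120)
c=cx[m];z=Z[m]; 
t=np.c_[c,z];
# outer face: fit residual
for name,sel in(('all',slice(None)),):
    A_=np.c_[c,np.ones(len(c))]
for z0 in range(125,275,15):
    k=(z>z0)&(z<z0+15); print(z0,k.sum(),np.percentile(c[k],[5,50,95]).round(1) if k.sum() else '')
def ch(p): e=np.array(p[:2])-O; return (e@xv).round(1),(e@yv).round(1)
print('can',ch((749,7)),'sock',ch((732.4,-176)),'batt',ch((537,161)))
for n,q in(('lidcorner far out',(283,160)),('near',(304,562))): 
    for zz in (260,270): p=pz(*q,zz);print(n,zz,p.round(1),ch(p))
E
```

```text
rim [ 684.79484084 -124.47520631   95.        ] [ 417.70913783 -142.66171649   95.        ] 267.70416863491187 yaw -266.1046050842814
[-0.0679351   0.99768974] [-0.99768974 -0.0679351 ]
origin [545.13783009 -43.77638459]
near [ 435.6 -218.6   55. ] chest -166.9 121.2 open 60.900000000000006
near [ 550.5 -209.9   55. ] chest -166.1 5.9 open 60.099999999999994
far [ 564.6 -204.7   55. ] chest -161.9 -8.5 open 55.900000000000006
far [ 678.7 -197.7   55. ] chest -162.7 -122.8 open 56.69999999999999
125 213 [85.8 88.4 91.1]
140 237 [79.9 82.6 85.3]
155 239 [74.2 76.8 79.5]
170 266 [68.2 71.  73.7]
185 272 [62.4 65.2 67.9]
200 297 [56.4 59.3 62.2]
215 315 [50.8 53.4 56.2]
230 353 [44.5 47.3 50.2]
245 361 [38.6 41.4 44.2]
260 1015 [24.4 30.8 37.6]
can (np.float64(36.8), np.float64(-206.8)) sock (np.float64(-144.6), np.float64(-177.8)) batt (np.float64(204.9), np.float64(-5.8))
lidcorner far out 260 [6.794e+02 3.000e-01 2.600e+02] (np.float64(34.9), np.float64(-136.9))
lidcorner far out 270 [ 6.777e+02 -1.000e-01  2.700e+02] (np.float64(34.6), np.float64(-135.2))
near 260 [407.1 -19.3 260. ] (np.float64(33.8), np.float64(136.0))
near 270 [409.4 -19.5 270. ] (np.float64(33.5), np.float64(133.8))
```

Chest origin is at about (545,-44) with yaw 94°. The near drawer is open about 60 mm, the far one about 56 mm, and the lid is at about 1.2 rad. First move: close the fingers and stand off in front of the near pull.

>>> carry_out(
  targets="0.010 0.012 0 2.5 0; 0.03 0.035 0 7.5 0; 0.05 0.058 0 12.5 0; 0.07 0.081 0 17.5 0; 0.09 0.104 0 22.5 0; 0.11 0.127 0 27.5 0; 0.13 0.150 0 32.5 0; 0.15 0.173 0 37.5 0; 0.17 0.196 0 42.5 0; 0.19 0.219 0 47.5 0; 0.21 0.242 0 52.5 0; 0.23 0.265 0 57.5 0; 0.25 0.288 0 62.5 0; 0.27 0.311 0 67.5 0; 0.285 0.328 0 72 0; 0.297 0.340 0 75 0; 0.303 0.347 0 76 0; 0.303 0.347 0 76.1 0; 0.303 0.347 0 76.1 0",
  newtons=20,
)

```text
time_s: 2.05
eef_pos: [493.7, -248.9, 222.4]
eef_rot: [-1.57, -0.052, 0.053]
wrist_force: [-1.5, -0.1, -0.9]
width: 0.6
```

>>> carry_out(
  targets="0 0 -0.01 0 0; 0 0 -0.03 0 0; 0 0 -0.05 0 0; 0 0 -0.07 0 0; 0 0 -0.09 0 0; 0 0 -0.11 0 0; 0 0 -0.13 0 0; 0 0 -0.15 0 0; 0 0 -0.165 0 0; 0 0 -0.175 0 0; 0 0 -0.182 0 0; 0 0 -0.185 0 0; 0 0 -0.185 0 0",
)

```text
time_s: 3.35
eef_pos: [494.3, -248.1, 37.7]
eef_rot: [-1.57, -0.054, 0.053]
wrist_force: [0.1, -0.7, 0.1]
width: 0.3
```

```bash
python3 - <<'E'
from h import *
a=grab('scene')['frame'][100:330,120:460,::-1]; b=grab('top')['frame'][100:310,200:460,::-1]
b=cv2.resize(b,(285,230))
cv2.imwrite('pics/c1.png',cv2.resize(np.hstack([a,b]),None,fx=1.27,fy=1.27,interpolation=cv2.INTER_CUBIC))
E
```

```text
(no output)
```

View pics/c1.png

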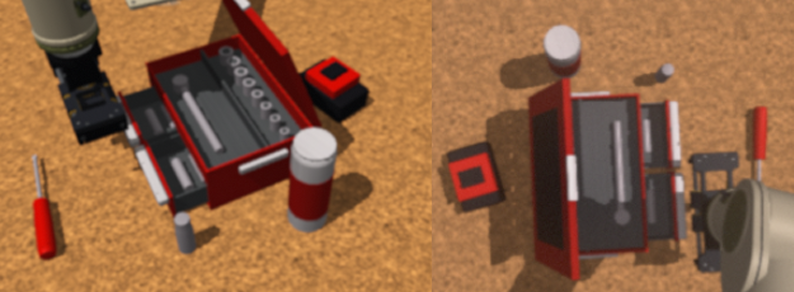

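The picture shows the gripper in front of the near pull, its long side parallel to the chest front and clear of everything. Now I push along the chest's +x.

>>> carry_out(
  targets="-0.0003 0.005 0 0 0; -0.001 0.012 0 0 0; -0.001 0.017 0 0 0; -0.0014 0.020 0 0 0; -0.0016 0.023 0 0 0; -0.0018 0.026 0 0 0; -0.002 0.029 0 0 0; -0.0022 0.032 0 0 0; -0.0024 0.035 0 0 0; -0.0027 0.039 0 0 0; -0.003 0.043 0 0 0; -0.0032 0.047 0 0 0; -0.0035 0.051 0 0 0; -0.0037 0.055 0 0 0; -0.004 0.059 0 0 0; -0.0043 0.063 0 0 0; -0.0046 0.067 0 0 0; -0.0048 0.071 0 0 0; -0.005 0.074 0 0 0; -0.0052 0.076 0 0 0",
)

```text
time_s: 5.45
eef_pos: [488.9, -171.7, 37.5]
eef_rot: [-1.57, -0.054, 0.054]
wrist_force: [-0.8, -1.6, 0.8]
width: 0.4
```

>>> carry_out(
  targets="-0.0001 0.001 0 0 0; -0.0001 0.002 0 0 0; -0.0002 0.003 0 0 0; -0.0003 0.004 0 0 0; -0.0003 0.005 0 0 0; -0.0004 0.006 0 0 0; -0.0005 0.007 0 0 0; -0.0005 0.008 0 0 0; -0.0005 0.008 0 0 0",
)

```text
time_s: 6.35
eef_pos: [488.4, -165.4, 37.6]
eef_rot: [-1.572, -0.053, 0.052]
wrist_force: [1.0, -6.5, -2.5]
width: 0.4
```

>>> carry_out(
  targets="0 0.001 0 0 0; -0.0001 0.002 0 0 0; -0.0002 0.003 0 0 0; -0.0002 0.003 0 0 0",
)

```text
time_s: 6.75
eef_pos: [488.4, -165.3, 37.7]
eef_rot: [-1.575, -0.052, 0.05]
wrist_force: [2.8, -16.5, -5.9]
width: 0.5
```

The near drawer hit a hard stop: the force rose to 16 N with no further motion. Now over to the far one.

>>> carry_out(
  targets="0.0003 -0.006 0 0 0; 0.001 -0.016 0 0 0; 0.002 -0.030 0 0 0; 0.003 -0.045 0 0 0; 0.004 -0.060 0 0 0; 0.005 -0.072 0 0 0; 0.0054 -0.080 0 0 0; 0.015 -0.079 0 0 0; 0.030 -0.078 0 0 0; 0.048 -0.077 0 0 0; 0.066 -0.076 0 0 0; 0.084 -0.075 0 0 0; 0.102 -0.073 0 0 0; 0.118 -0.072 0 0 0; 0.128 -0.071 0 0 0; 0.134 -0.071 0 0 0; 0.134 -0.071 0 0 0",
)

```text
time_s: 8.45
eef_pos: [622.7, -231.5, 37.4]
eef_rot: [-1.57, -0.054, 0.054]
wrist_force: [0.2, 0.6, -0.5]
width: 0.6
```

>>> carry_out(
  targets="-0.0003 0.005 0 0 0; -0.0007 0.010 0 0 0; -0.001 0.014 0 0 0; -0.0012 0.017 0 0 0; -0.0014 0.020 0 0 0; -0.0016 0.023 0 0 0; -0.0018 0.026 0 0 0; -0.002 0.029 0 0 0; -0.0022 0.032 0 0 0; -0.0024 0.035 0 0 0; -0.0027 0.039 0 0 0; -0.003 0.043 0 0 0; -0.0032 0.047 0 0 0; -0.0035 0.051 0 0 0; -0.0037 0.055 0 0 0; -0.004 0.059 0 0 0; -0.0043 0.062 0 0 0; -0.0045 0.065 0 0 0; -0.0046 0.067 0 0 0; -0.0047 0.069 0 0 0",
)

```text
time_s: 10.45
eef_pos: [617.5, -163.0, 37.5]
eef_rot: [-1.57, -0.054, 0.054]
wrist_force: [-1.8, -1.7, 0.4]
width: 0.4
```

>>> carry_out(
  targets="-0.0001 0.001 0 0 0; -0.0001 0.002 0 0 0; -0.0002 0.003 0 0 0; -0.0003 0.004 0 0 0; -0.0003 0.005 0 0 0; -0.0004 0.006 0 0 0; -0.0005 0.007 0 0 0; -0.0005 0.008 0 0 0; -0.0005 0.008 0 0 0",
)

```text
time_s: 11.35
eef_pos: [617.0, -156.3, 37.6]
eef_rot: [-1.572, -0.053, 0.053]
wrist_force: [-0.5, -4.5, -1.7]
width: 0.2
```

>>> carry_out(
  targets="0 0.001 0 0 0; -0.0001 0.002 0 0 0; -0.0002 0.003 0 0 0; -0.0002 0.004 0 0 0; -0.0002 0.004 0 0 0",
)

```text
time_s: 11.85
eef_pos: [617.0, -156.1, 37.6]
eef_rot: [-1.576, -0.052, 0.05]
wrist_force: [2.6, -14.5, -3.3]
width: 0.2
```

>>> carry_out(
  targets="0.0005 -0.008 0 0 0; 0.002 -0.025 0 0 0; 0.003 -0.045 0 0 0; 0.004 -0.060 0.01 0 0; 0.004 -0.060 0.035 0 0; 0.004 -0.060 0.065 0 0; 0.004 -0.060 0.095 0 0; 0.004 -0.060 0.125 0 0; 0.004 -0.060 0.155 0 0; 0.004 -0.060 0.185 0 0; 0.004 -0.060 0.215 0 0; 0.004 -0.060 0.245 0 0; 0.004 -0.060 0.270 0 0; 0.004 -0.060 0.283 0 0; 0.004 -0.060 0.288 0 0; 0.004 -0.060 0.288 0 0",
)

```text
time_s: 13.45
eef_pos: [620.9, -211.1, 325.5]
eef_rot: [-1.57, -0.054, 0.054]
wrist_force: [1.2, 0.1, -0.5]
width: 0.5
```

```bash
python3 - <<'E'
from h import *
a=grab('scene')['frame'][60:330,100:460,::-1]; b=grab('top')['frame'][100:310,200:460,::-1]
b=cv2.resize(b,(334,270))
cv2.imwrite('pics/c2.png',cv2.resize(np.hstack([a,b]),None,fx=1.15,fy=1.15,interpolation=cv2.INTER_CUBIC))
E
```

```text
(no output)
```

View pics/c2.png

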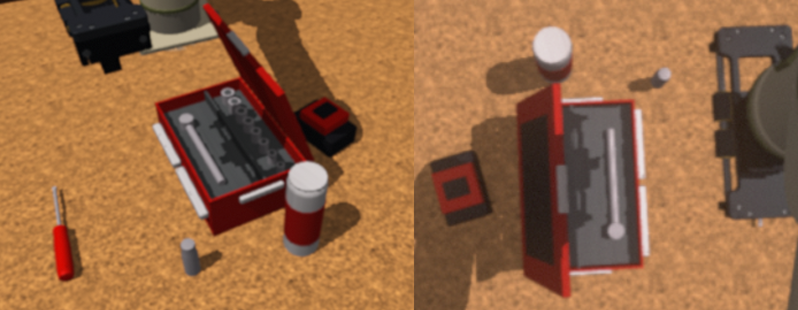

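Both drawers are flush with the chest front and nothing else has moved. Next: over the lid, to behind it.

>>> carry_out(
  targets="-0.003 0.008 0 0 0; -0.008 0.025 0 0 0; -0.014 0.045 0 0 0; -0.020 0.065 0 0 0; -0.026 0.085 0 0 0; -0.033 0.105 0 0 0; -0.039 0.125 0 0 0; -0.045 0.145 0 0 0; -0.051 0.165 0 0 0; -0.057 0.185 0 0 0; -0.064 0.205 0 0 0; -0.070 0.225 0 0 0; -0.076 0.245 0 0 0; -0.080 0.258 0 0 0; -0.083 0.267 0 0 0; -0.083 0.268 0 0 0; -0.083 0.268 0 0 0",
)

```text
time_s: 15.25
eef_pos: [538.0, 56.4, 325.5]
eef_rot: [-1.57, -0.053, 0.053]
wrist_force: [-0.4, -0.1, -0.0]
width: 0.5
```

>>> carry_out(
  targets="0 0 -0.008 0 0; 0 0 -0.022 0 0; 0 0 -0.038 0 0; 0 0 -0.054 0 0; 0 0 -0.069 0 0; 0 0 -0.080 0 0; 0 0 -0.085 0 0; 0 0 -0.085 0 0",
)

```text
time_s: 16.05
eef_pos: [537.6, 56.8, 239.9]
eef_rot: [-1.57, -0.053, 0.054]
wrist_force: [-0.7, -0.8, 1.0]
width: 0.5
```

```bash
python3 - <<'E'
from h import *
a=grab('scene')['frame'][60:330,100:460,::-1]; b=grab('top')['frame'][100:310,200:460,::-1]
b=cv2.resize(b,(334,270))
cv2.imwrite('pics/c3.png',cv2.resize(np.hstack([a,b]),None,fx=1.15,fy=1.15,interpolation=cv2.INTER_CUBIC))
E
```

```text
(no output)
```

View pics/c3.png

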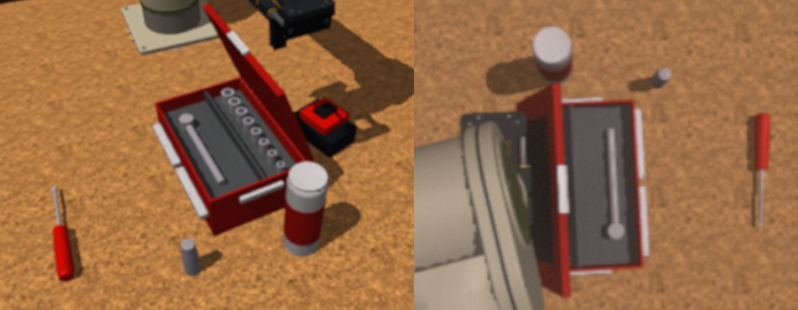

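The fingers hang behind the lid, clear of the battery pack. I'll work out the arc the lid contact point follows.

```bash
python3 - <<'E'
import numpy as np
c0,z0=100,240.0
for t in np.arange(1.20,-0.01,-0.05):
    c=90-150*np.cos(t)+12*np.sin(t)+10.5; z=95.5+150*np.sin(t)+12*np.cos(t)
    d=c-c0; print('%.2f'%t,'%.4f %.4f %.4f'%(-.0679*d/1e3,.9977*d/1e3,(z-z0)/1e3))
E
```

```text
1.20 0.0029 -0.0426 -0.0003
1.15 0.0034 -0.0497 -0.0027
1.10 0.0039 -0.0567 -0.0054
1.05 0.0043 -0.0636 -0.0084
1.00 0.0048 -0.0703 -0.0118
0.95 0.0052 -0.0768 -0.0155
0.90 0.0057 -0.0831 -0.0195
0.85 0.0061 -0.0893 -0.0239
0.80 0.0065 -0.0952 -0.0285
0.75 0.0069 -0.1008 -0.0335
0.70 0.0072 -0.1063 -0.0387
0.65 0.0076 -0.1114 -0.0442
0.60 0.0079 -0.1163 -0.0499
0.55 0.0082 -0.1208 -0.0559
0.50 0.0085 -0.1251 -0.0621
0.45 0.0088 -0.1290 -0.0684
0.40 0.0090 -0.1327 -0.0750
0.35 0.0093 -0.1360 -0.0818
0.30 0.0095 -0.1389 -0.0887
0.25 0.0096 -0.1415 -0.0958
0.20 0.0098 -0.1438 -0.1029
0.15 0.0099 -0.1457 -0.1102
0.10 0.0100 -0.1472 -0.1176
0.05 0.0101 -0.1484 -0.1250
-0.00 0.0102 -0.1492 -0.1325
```

>>> carry_out(
  targets="0.0006 -0.008 0 0 0; 0.0013 -0.018 0 0 0; 0.002 -0.028 0 0 0; 0.0025 -0.036 0 0 0; 0.0028 -0.040 0 0 0; 0.003 -0.043 -0.0003 0 0; 0.0032 -0.046 -0.0015 0 0; 0.0034 -0.0497 -0.0027 0 0; 0.0036 -0.053 -0.004 0 0; 0.0039 -0.0567 -0.0054 0 0; 0.0041 -0.060 -0.0069 0 0; 0.0043 -0.0636 -0.0084 0 0; 0.0046 -0.067 -0.010 0 0; 0.0048 -0.0703 -0.0118 0 0; 0.005 -0.0735 -0.0137 0 0; 0.0052 -0.0768 -0.0155 0 0; 0.0054 -0.08 -0.0175 0 0; 0.0057 -0.0831 -0.0195 0 0",
)

```text
time_s: 17.95
eef_pos: [543.6, -26.5, 220.9]
eef_rot: [-1.57, -0.054, 0.053]
wrist_force: [0.6, -0.3, 3.8]
width: 0.3
```

```bash
python3 - <<'E'
from h import *
f=grab('scene','s4.png');a=f['frame'][60:330,100:460,::-1]
cv2.imwrite('pics/c4.png',cv2.resize(a,None,fx=2,fy=2,interpolation=cv2.INTER_CUBIC))
E
```

```text
(no output)
```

View pics/c4.png

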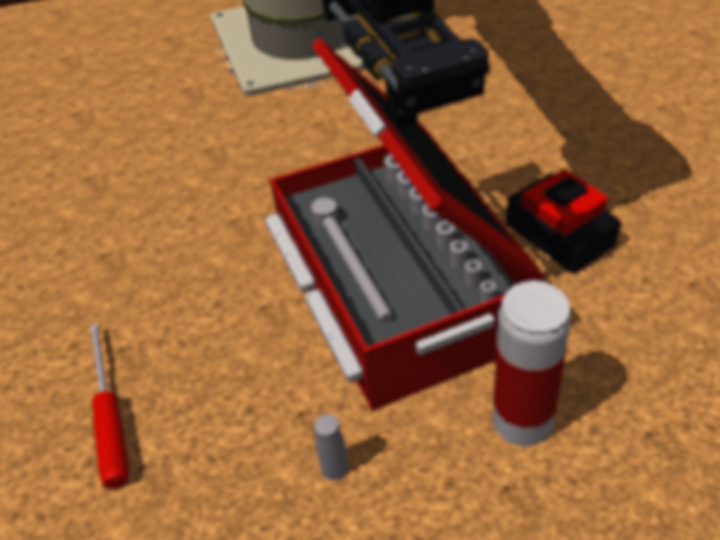

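The lid follows the fingertips, with contact near the middle of its outer face and about 4 N. Continuing the arc.

>>> carry_out(
  targets="0.0002 -0.0031 -0.0022 0 0; 0.0004 -0.0062 -0.0044 0 0; 0.0006 -0.0092 -0.0067 0 0; 0.0008 -0.0121 -0.009 0 0; 0.001 -0.0149 -0.0115 0 0; 0.0012 -0.0177 -0.014 0 0; 0.0014 -0.0205 -0.0166 0 0; 0.0015 -0.0232 -0.0192 0 0; 0.0017 -0.0258 -0.022 0 0; 0.0019 -0.0283 -0.0247 0 0; 0.002 -0.0308 -0.0276 0 0; 0.0022 -0.0332 -0.0304 0 0; 0.0024 -0.0355 -0.0334 0 0; 0.0025 -0.0377 -0.0364 0 0; 0.0027 -0.0399 -0.0395 0 0; 0.0028 -0.042 -0.0426 0 0; 0.003 -0.044 -0.0458 0 0; 0.0031 -0.0459 -0.0489 0 0; 0.0032 -0.0478 -0.0522 0 0; 0.0033 -0.0496 -0.0555 0 0",
)

```text
time_s: 20.0
eef_pos: [546.8, -75.9, 165.3]
eef_rot: [-1.57, -0.054, 0.054]
wrist_force: [1.3, -1.3, 2.0]
width: 0.5
```

>>> carry_out(
  targets="0.0001 -0.0017 -0.0034 0 0; 0.0002 -0.0033 -0.0068 0 0; 0.0004 -0.0048 -0.0102 0 0; 0.0005 -0.0062 -0.0137 0 0; 0.0006 -0.0075 -0.0172 0 0; 0.0006 -0.0088 -0.0208 0 0; 0.0007 -0.01 -0.0243 0 0; 0.0008 -0.0111 -0.0279 0 0; 0.0009 -0.0121 -0.0315 0 0; 0.0009 -0.013 -0.0352 0 0; 0.001 -0.0138 -0.0389 0 0; 0.001 -0.0145 -0.0426 0 0; 0.001 -0.015 -0.045 0 0; 0.0011 -0.0153 -0.047 0 0; 0.0011 -0.0155 -0.049 0 0; 0.0011 -0.0157 -0.0505 0 0; 0.0011 -0.0158 -0.052 0 0",
)

```text
time_s: 21.7
eef_pos: [547.9, -91.7, 113.5]
eef_rot: [-1.57, -0.054, 0.053]
wrist_force: [0.6, -0.5, 1.9]
width: 0.3
```

Just above shut (TCP z 113.5, shut is 107.5). Pressing on gently.

>>> carry_out(
  targets="0 0 -0.001 0 0; 0 0 -0.002 0 0; 0 0 -0.003 0 0; 0 0 -0.004 0 0; 0 0 -0.005 0 0; 0 0 -0.006 0 0; 0 0 -0.007 0 0; 0 0 -0.008 0 0; 0 0 -0.008 0 0",
)

```text
time_s: 22.6
eef_pos: [548.1, -91.6, 107.8]
eef_rot: [-1.571, -0.054, 0.053]
wrist_force: [-10.7, -0.6, 24.1]
width: 0.3
```

Hard stop at z 107.8 with 24 N. Lifting off and checking.

>>> carry_out(
  targets="0 0 0.004 0 0; 0 0 0.012 0 0; 0 0 0.025 0 0; 0 0 0.045 0 0; 0 0 0.070 0 0; 0 0 0.095 0 0; 0 0 0.120 0 0; 0 -0.03 0.14 0 0; 0 -0.06 0.15 0 0; 0 -0.09 0.15 0 0; 0 -0.12 0.15 0 0; 0 -0.15 0.15 0 0; 0 -0.18 0.15 0 0; 0 -0.21 0.15 0 0; 0 -0.23 0.15 0 0; 0 -0.24 0.15 0 0; 0 -0.24 0.15 0 0",
)

```text
time_s: 24.3
eef_pos: [547.8, -332.2, 255.5]
eef_rot: [-1.57, -0.052, 0.053]
wrist_force: [-0.5, 0.5, 0.3]
width: 0.6
```

```bash
python3 - <<'E'
from h import *
fs=grab('scene');f=grab('top')
a=fs['frame'][60:330,100:460,::-1]; b=cv2.resize(f['frame'][100:310,200:460,::-1],(334,270))
cv2.imwrite('pics/c5.png',cv2.resize(np.hstack([a,b]),None,fx=1.15,fy=1.15,interpolation=cv2.INTER_CUBIC))
O=np.array([545.1,-43.8]);xv=np.array([-.0679,.9977]);yv=np.array([-.9977,-.0679])
for n,g in(('top',f),('scene',fs)):
    P=cloud(g);e=P[...,:2]-O;cx=e@xv;cy=e@yv;Z=P[...,2]
    for lo in range(-80,81,40):
        m=(abs(cx-lo)<8)&(abs(cy)<120)&(Z>60)&(Z<200); print(n,'lid z at cx',lo,m.sum(),np.median(Z[m]).round(1) if m.any() else '')
    for c0 in(64.5,-64.5):
        m=(abs(cy-c0)<50)&(Z>40)&(Z<65)&(cx<-85)&(cx>-180); print(n,c0,m.sum(),np.percentile(cx[m],[3,50]).round(1) if m.any() else '')
print(manip.observe()['time_s'],manip.observe()['wrist_force'])
E
```

```text
top lid z at cx -80 700 107.5
top lid z at cx -40 706 108.2
top lid z at cx 0 706 108.0
top lid z at cx 40 710 108.1
top lid z at cx 80 715 107.5
top 64.5 103 [-106.8 -103.2]
top -64.5 103 [-106.1 -102.7]
scene lid z at cx -80 691 107.1
scene lid z at cx -40 660 107.6
scene lid z at cx 0 625 107.7
scene lid z at cx 40 608 107.6
scene lid z at cx 80 524 107.0
scene 64.5 306 [-108.8 -100.6]
scene -64.5 403 [-108.4 -100.3]
24.4 [0.64612161 0.79153502 0.11730382]
```

View pics/c5.png

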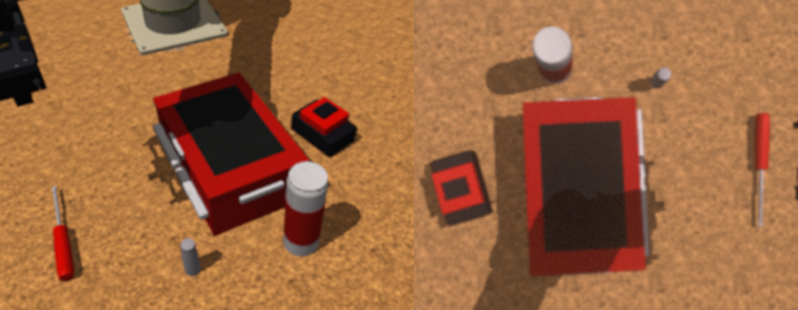

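The lid lies flat at about 107.5 mm, both pulls are at about -106 mm (home), and the other things stand where they did. Handing in.

```bash
python3 -c "from cell import manip;print(manip.close_job())"
```

```text
the job is handed in; nothing more can be done
None
```

The red tool chest is closed and the job is handed in, with about 24 s of the 72 s used. I pushed the near drawer home, then the far one. After that I swung the lid over along its hinge arc with the closed fingertips and pressed it down.

**Drawers:** each met a hard stop, with the force rising to about 15 N and no further motion. After I backed off, both pulls measured about 106 mm in front of the chest's centre, which is the home position.

**Lid:** it stopped at 107.8 mm under a 24 N press. With the robot clear, both cameras read it flat at 107–108 mm; fully shut is 107.5 mm. That press also showed about 11 N sideways on the wrist (world -x).

**Surroundings:** in the last pictures the spray can, battery pack, screwdriver and socket look unmoved; I compared them by eye and did not measure them again. No check failed. The scene camera put the pulls about 2 mm further out than the top camera did, which is within the calibration error.

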